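Fit the rotor of a bench centrifuge and shut its lid

ROBOT

A 6-joint arm with a two-finger parallel gripper is mounted at the origin on a cart in front of the work surface, level with it; the furniture and walls round the work are solid. World frame = base frame: x ahead of the robot, y to its left, z up, the work surface at z = 0. Lengths are in m, angles in rad, forces in N, time in s.
With the tool pointing down it reaches from about 0.275 to 0.825 m from the base axis. Payload 5.2 kg.
Tool frame: the origin (TCP) lies at the very end of the fingers, on their centre line; the grasp point (between the pads) lies 19 mm behind it; z points along the fingers, y is the direction in which the jaws open and shut (so a half turn about z gives the same grasp; the last joint's range is limited). The gripper opens to 93 mm and grips with 3 to 60 N. Pads are 15 mm wide; open, the fingers measure 128 mm over their backs; the gripper's body (75 mm by 188 mm) begins 65 mm behind the grasp point.
Start: joints at [0.962, 0.259, 1.535, -0, 1.348, -0.203], TCP at [0.217, 0.505, 0.219] pointing down, gripper open.
Joint ranges: [-3.14, 3.14], [-0.91, 2.08], [0.19, 2.58], [-1.22, 4.36], [0.22, 2.71], [-3.12, 3.12]. Speed limits (rad/s): [2.57, 2.57, 3.14, 3.14, 3.14, 3.14].

INTERFACE

Orientations are given as a rotation vector (axis times angle).
In Python, from rig import * gives the robot as it stands.
- The arm moves only by the tool play_rows, never from a script. Its argument "steps" is a list of rows, each a list of 7 numbers: the shift along the tool's x, y, z normalised to -1 to 1, where 1 is 0.06 m, then the turn, a rotation vector about the tool's x, y, z normalised to -1 to 1, where 1 is 0.15 rad, then the gripper command: -1 is shut, 1 is fully open, values between are in proportion. In form: [[x, y, z, ax, ay, az, jaw], ...]. A call has 1 to 8 rows; each row shifts and turns the pose as measured when the row begins, along the tool's axes as they then stand; what a row does not reach is not made up. A row lasts 1/8 s, in which the tool goes at most 62.5 mm and 10.7 degrees, less where a joint would pass 70% of its speed; a pose out of reach is approached as far as the arm can. A call with a number of a shift or a turn outside -1 to 1 is refused whole. A call with a gripper value outside its range is refused whole. The fingers move at their own pace and stop on an object; "force" is the grip in N (left out, the last holds). Time passes only in rows, so rows that do not move let the fingers close. It gives the time, the measured TCP pose, the force and the opening at its end, in the units of the state.
- observe(): the state, without advancing time (a new reading comes with each control period).
- camera(name): name is "scene" or "top"; returns (picture, depth): 400x640x3 uint8, red, green, blue; 400x640 float32, m along the optical axis (not along the pixel's ray), 0 where there is no reading.
- calibration(name): a dict with "fx", "fy", "cx", "cy" (pixels), "dist_coeffs" ([k1, k2, p1, p2, k3] as OpenCV has them; the pictures are not rectified), "position" and "orientation" of the camera in the world. Camera axes: x right, y down, z forward; pixel columns grow to the right and rows downward; lengths in m; the calibration is good to about 2 mm. A picture is of the moment at which its call begins. calibration takes no time and is no camera call.
- job_done(): hands the job in, once; it reports no verdict.
The state is a dict: "time": time; "qpos": joint angles; "joint_vel": joint speeds; "tau": joint torques, N m; "position": TCP position; "tcp_rot": TCP orientation; "ft_force": force on the tool from outside, world axes, zero at the start; "moment": the same for the moment, N m; "grip_width": opening from 0.0 (shut) to 1.0 (fully open).
Only numpy, scipy, OpenCV 4.12 (cv2) and the standard library are available. Lean on these libraries where they do the work, as an engineer would, in place of code of your own. Each camera call takes 0.05 s, during which the arm holds its last target.

TASK

Fit the rotor to the bench centrifuge: pick it up by the grip on top, lower it onto the splined spindle in the open bowl and, pressing only lightly, rock it round to and fro until the splines mesh, then press it down fully home on its seat. Do not force it: pressing unmeshed splines together hard, or shoving the rotor against the machine, ruins the spindle bearing. Then shut the centrifuge lid all the way and let go, leaving the tube, the bottle and the tip box standing where they are.

Things in the scene. Friction and masses are not known exactly. Their poses are not given: they have to be found in the camera images.
- rotor: loose bare-aluminium centrifuge rotor, 0.24 to 0.38 kg, upright on the bench: round body 88 mm across, 34 mm high, twelve tube places in its sloping top. Origin: centre of the underside, z up its axis. A blind bore, 29 mm deep, opens below, with six straight spline slots (7.2 mm wide, 60 degrees apart, one along own +x); 27.6 mm across between slots, 38 mm across their roots
- rotor_grip (a point): point on the rotor's axis 56 mm above its underside, in its rigid upright round grip, 26 mm across, which rises from the body's top (34 mm) to 70 mm above the underside: hold the rotor here
- centrifuge: white bench centrifuge, fixed, 184 x 150 mm plus a sloping panel 32 mm deep in front; deck 88 mm above the bench with a round bowl, 109 mm across, 44 mm deep. Motor, spindle and seat hang in rubber mounts and sink about 1 mm per 8 N. Origin: on the bowl's axis, bench level; own -x points to its front (the aisle), +x to its back (the lid's hinge). Over 35 N from the rotor spoils the spindle bearing
- rotor_seat (a point): point on the spindle's axis, fixed in the machine, on the flat seat (50 mm across) on which the rotor's underside rests when fully home; 58 mm above the bench. Axes as the centrifuge's: they do not turn with the spindle. With unmeshed splines the rotor stops 16 mm above the seat, its bore already centred by the nose; once meshed it slides freely down to the seat
- spindle_tip (a point): tip of the steel spindle on its axis, 27 mm above the seat: a plain nose 26 mm across, 11 mm long, coned to 13 mm at the tip; below it six splines, 6 mm wide, 36 mm across, 16 mm long down to the seat, 0.6 mm play each side (about 2 degrees). Axes as the centrifuge's: the splines' angle is random. The motor's detent holds the spindle; it turns only when twisted with over 0.3 N m
- lid_hinge (a point): middle of the lid's hinge line, at the back of the deck, 90 mm above the bench, 86 mm behind the bowl's axis; the hinge line runs along its own y; axes as the centrifuge's; they do not turn with the lid
- lid (a joint): angle of the lid in rad: 0 shut, 1.57 upright, at most 1.8. A hollow cover, grey with a clear window, 182 mm from hinge line to front edge, 150 mm wide, flat top 50 mm above the hinge line when shut: clears a seated rotor, not one on unmeshed splines. Finger lip 13 mm long in the middle of its front edge. Stiff hinge: stays where it is left; about 1 to 2 N at the front edge moves it
- tube: bystander: upright plastic tube with a screw cap, 34 mm across, 117 mm high, origin at its underside; leave it standing
- bottle: bystander: upright white plastic bottle, 44 mm across, 90 mm high, origin at its underside; leave it standing
- tip_box: bystander: pipette tip box, 66 by 118 mm, 74 mm high, origin at its underside; leave it standing
Mind the look-alikes: they are no part of the job. What is shaped like the rotor but red is not meant.

How it is judged:
By the outcome, as a careful person would: the job done as asked, in the order asked, and still so for the second after the job is handed in, with the robot touching nothing.
It also fails if it takes over 72 s, if anything falls off the work surface, if the arm or the gripper's body presses on something with over 40 N, if the wrist force passes 120 N, or if a joint passes its speed limit or range.

## Working session

There is one attempt and no reset: what is moved stays moved. The work goes in short steps, Python scripts to look and compute and a tool call to move; the robot and the scene stay as the last step left them, time stands still between calls to the robot, and variables do not carry over. Pictures are saved under pics/ and viewed, and the job is handed in when it is done.

Besides the shell and the picture viewer there is one more tool, called after "Emit:" by a JSON object that holds its "api" and its "payload". play_rows: Moves the arm, as the interface text tells. Its arguments: {"type":"object","properties":{"steps":{"type":"array"},"force":{"type":"number"}},"required":["steps"]}

```bash
mkdir -p pics; ls
python3 - <<'E'
from rig import *
import cv2,numpy as np
s=observe(); print({k:np.round(v,3).tolist() for k,v in s.items()})
for n in("scene","top"):
    p,d=camera(n); cv2.imwrite(f"pics/{n}0.png",p[:,:,::-1]); np.savez(f"{n}0.npz",p=p,d=d)
    print(n,calibration(n))
E
```

```text
pics
{'time': 0.0, 'qpos': [0.962, 0.259, 1.536, -0.0, 1.348, -0.203], 'joint_vel': [-0.001, 0.001, -0.001, -0.0, -0.0, 0.001], 'tau': [0.0, -43.731, -28.4, 0.072, 0.041, -0.0], 'position': [0.217, 0.505, 0.218], 'tcp_rot': [-0.633, -3.076, 0.003], 'ft_force': [-0.407, -0.299, -0.559], 'moment': [0.018, 0.016, 0.002], 'grip_width': 0.999}
scene {'fx': 480.70333458465416, 'fy': 480.70333458465416, 'cx': 318.7236815685178, 'cy': 205.21630633669125, 'dist_coeffs': array([-0.09007551,  0.        ,  0.        ,  0.        ,  0.        ]), 'position': array([0.7199537 , 0.63080919, 0.61129562]), 'orientation': array([-0.31722098, -2.63319638,  1.42860048])}
top {'fx': 410.8587759716485, 'fy': 410.8587759716485, 'cx': 318.568894762907, 'cy': 197.91482278921436, 'dist_coeffs': array([-0.09932462,  0.        ,  0.        ,  0.        ,  0.        ]), 'position': array([ 0.35096406, -0.10277018,  0.92567485]), 'orientation': array([-2.19927083,  2.14567772, -0.25490053])}
```

View pics/scene0.png

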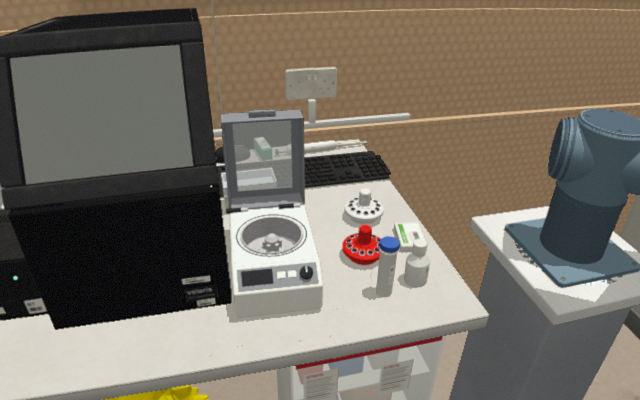

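View pics/top0.png

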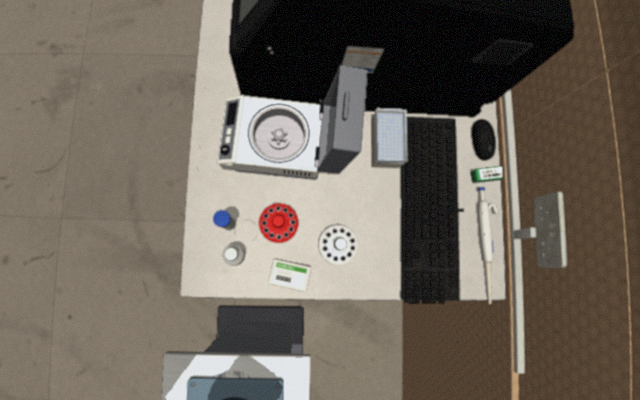

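The scene picture shows the centrifuge with its lid open (bowl about (272,240)), a bare rotor at (364,207), a red one at (363,243), the tube (387,265) and the bottle (417,268). In the top picture the same things are: bowl (280,133), bare rotor (339,243), red rotor (278,222), tube (223,218), bottle (233,253) and tip box (390,138).

Candidates for the rotor: the bare aluminium one at top (339,243), and the red look-alike at (278,222). I choose the bare one and will check it in a close crop.

```bash
cat > h.py <<'E'
import numpy as np,cv2
from scipy.spatial.transform import Rotation as R
from rig import *
def cal(n):
    c=calibration(n); K=np.array([[c['fx'],0,c['cx']],[0,c['fy'],c['cy']],[0,0,1]]); return K,np.array(c['dist_coeffs']),np.array(c['position']),R.from_rotvec(c['orientation']).as_matrix()
def cloud(n,d):
    K,D,p,r=cal(n); v,u=np.mgrid[:d.shape[0],:d.shape[1]]
    uv=np.stack([u.ravel(),v.ravel()],1).astype(np.float64)
    q=cv2.undistortPoints(uv[:,None],K,D)[:,0]
    P=np.c_[q,np.ones(len(q))]*d.ravel()[:,None]
    W=P@r.T+p; W[d.ravel()==0]=np.nan
    return W.reshape(*d.shape,3)
def proj(n,X):
    K,D,p,r=cal(n); X=np.atleast_2d(X)
    return cv2.projectPoints(((X-p)@r).astype(float),np.zeros(3),np.zeros(3),K,D)[0][:,0]
E
python3 - <<'E'
from h import *
for n in("scene","top"):
    z=np.load(f"{n}0.npz"); W=cloud(n,z['d'])
    pts=dict(scene=[(364,193),(364,207),(363,232),(387,243),(417,245),(272,240),(300,270),(340,300),(262,113),(240,110),(380,170)],top=[(339,243),(329,229),(278,222),(223,218),(233,253),(280,133),(228,133),(390,138),(300,200),(346,108),(342,165),(300,60),(290,274),(425,200)])[n]
    print(n)
    for u,v in pts: print((u,v),np.round(W[v,u],3))
z=np.load("top0.npz"); cv2.imwrite("pics/crop.png",cv2.resize(z['p'][195:295,200:360,::-1],None,fx=5,fy=5,interpolation=cv2.INTER_CUBIC))
z=np.load("scene0.npz"); cv2.imwrite("pics/crop2.png",cv2.resize(z['p'][180:320,220:440,::-1],None,fx=3.6,fy=3.6,interpolation=cv2.INTER_CUBIC))
E
```

```text
scene
(364, 193) [ 0.401 -0.205  0.068]
(364, 207) [ 0.4   -0.2    0.035]
(363, 232) [ 0.447 -0.073  0.065]
(387, 243) [0.442 0.031 0.115]
(417, 245) [0.376 0.015 0.087]
(272, 240) [ 0.624 -0.071  0.078]
(300, 270) [0.594 0.031 0.085]
(340, 300) [0.521 0.032 0.001]
(262, 113) [ 0.615 -0.192  0.277]
(240, 110) [ 0.62  -0.615  0.119]
(380, 170) [ 0.291 -0.389  0.014]
top
(339, 243) [ 0.395 -0.211  0.071]
(329, 229) [ 0.427 -0.194  0.029]
(278, 222) [ 0.435 -0.083  0.071]
(223, 218) [0.436 0.024 0.117]
(233, 253) [0.368 0.005 0.091]
(280, 133) [ 0.623 -0.081  0.085]
(228, 133) [0.621 0.03  0.078]
(390, 138) [ 0.625 -0.32   0.076]
(300, 200) [ 0.494 -0.129  0.001]
(346, 108) [ 0.606 -0.193  0.285]
(342, 165) [ 0.539 -0.203  0.164]
(300, 60) [ 0.709 -0.115  0.246]
(290, 274) [ 0.328 -0.111  0.019]
(425, 200) [ 0.499 -0.414  0.023]
```

View pics/crop.png

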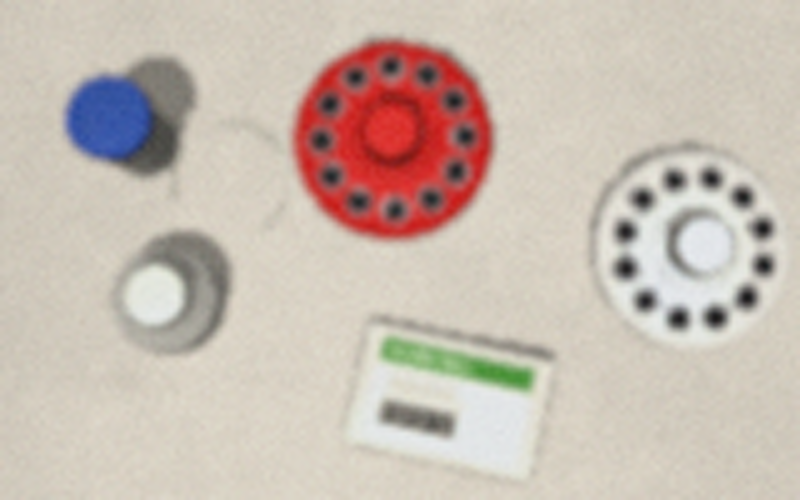

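View pics/crop2.png

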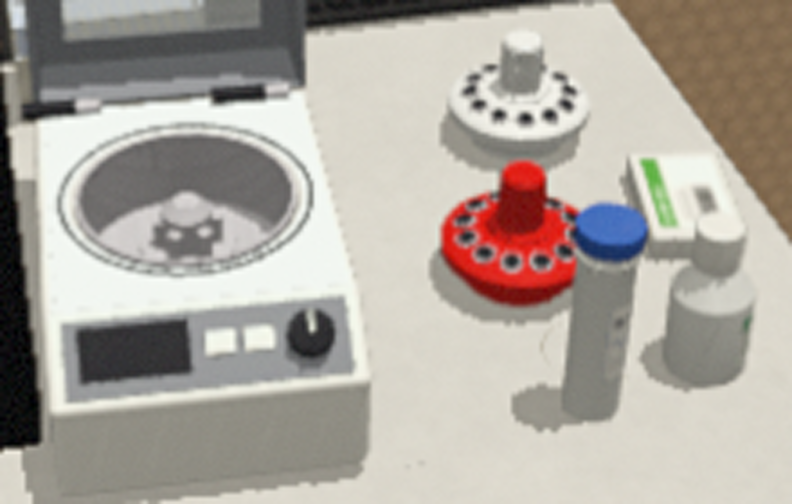

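The crop confirms the bare aluminium rotor at top (339,243): it has a round body, twelve holes and a light grip. The red one at (278,222) is the look-alike. Next I fit positions precisely.

```bash
cat > fit.py <<'E'
from h import *
from scipy.optimize import least_squares
C={n:(lambda z:(z['p'],cloud(n,z['d'])))(np.load(f"{n}0.npz")) for n in("scene","top")}
def circ(P,r=None):
    f=lambda a:np.hypot(P[:,0]-a[0],P[:,1]-a[1])-(r or a[2])
    s=least_squares(f,[*P.mean(0)[:2],.03],loss='soft_l1',f_scale=.001); return s.x
for n,(p,W) in C.items():
    W2=W.reshape(-1,3); 
    m=(np.hypot(W2[:,0]-.395,W2[:,1]+.205)<.06)&(W2[:,2]>.004); Q=W2[m]
    t=Q[Q[:,2]>.062]; print(n,'griptop',len(t),t.mean(0),np.median(t[:,2]), (t[:,:2].max(0)+t[:,:2].min(0))/2,np.ptp(t[:,:2],axis=0))
    b=Q[(Q[:,2]>.015)&(Q[:,2]<.055)]; print(' body', (b[:,:2].max(0)+b[:,:2].min(0))/2,np.ptp(b[:,:2],axis=0))
    # grip side points
    g=Q[(Q[:,2]>.042)&(Q[:,2]<.064)]; print(' gripside',len(g),circ(g,.013))
    # deck
    m=(abs(W2[:,2]-.088)<.006)&(W2[:,0]>.5)&(W2[:,0]<.74)&(W2[:,1]>-.2)&(W2[:,1]<.03); D=W2[m]
    print(' deck',len(D),np.median(D[:,2]),D.min(0),D.max(0)); 
    rect=cv2.minAreaRect((D[:,:2]*1000).astype(np.float32)); print(' rect',rect)
    # bowl: deck-level neighbors; spindle points
    c=np.array([.623,-.085])
    m=(np.hypot(W2[:,0]-c[0],W2[:,1]-c[1])<.022)&(W2[:,2]>.077); S=W2[m]; print(' spindle',len(S),S.mean(0) if len(S) else 0,S.max(0) if len(S) else 0)
    S=W2[(np.hypot(W2[:,0]-c[0],W2[:,1]-c[1])<.045)];print(' z hist',np.histogram(S[:,2],bins=np.arange(.04,.095,.005))[0])
E
python3 fit.py
python3 - <<'E'
import numpy as np,cv2
z=np.load("top0.npz"); cv2.imwrite("pics/c3.png",cv2.resize(z['p'][85:185,210:370,::-1],None,fx=5,fy=5,interpolation=cv2.INTER_CUBIC))
E
```

```text
scene griptop 73 [ 0.39708851 -0.21032506  0.06670025] 0.06726097999777603 [ 0.39606509 -0.21217673] [0.02437098 0.02606109]
 body [ 0.39615209 -0.21155114] [0.08669773 0.08765684]
 gripside 105 [ 0.39527536 -0.21513308  0.03      ]
 deck 4597 0.086824156838199 [ 0.54382691 -0.1999624   0.08200112] [0.73949643 0.02985674 0.09398249]
 rect ((640.5709838867188, -88.59454345703125), (234.40060424804688, 182.8571319580078), 85.84400177001953)
 spindle 91 [ 0.62563596 -0.07366228  0.08103082] [ 0.63686388 -0.064386    0.08598768]
 z hist [174   5  14  92  45  46  65  53  64   5]
top griptop 121 [ 0.39414509 -0.21380376  0.07026946] 0.07050265252218968 [ 0.39489466 -0.21380412] [0.02533739 0.0248326 ]
 body [ 0.39381638 -0.21380961] [0.0856493  0.08627711]
 gripside 12 [ 0.3943065  -0.21466484  0.03      ]
 deck 4631 0.08897083415037355 [ 0.53926514 -0.19843717  0.08200929] [0.72339458 0.02992559 0.09399571]
 rect ((632.2235107421875, -86.5501708984375), (234.96229553222656, 171.55934143066406), 86.41470336914062)
 spindle 113 [ 0.62087858 -0.07750183  0.0830369 ] [ 0.63388026 -0.06561071  0.08840623]
 z hist [286 494   9 172  41  15  37  34  65  33]
```

View pics/c3.png

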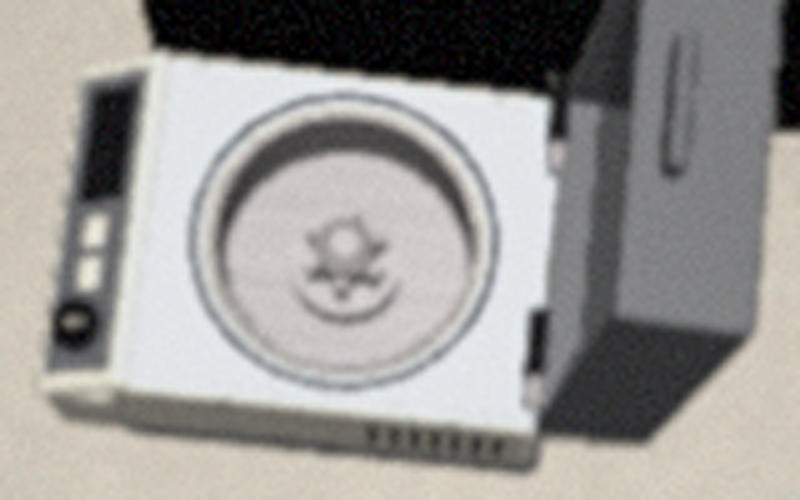

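```bash
cat > ortho.py <<'E'
from h import *
def ortho(n,p,z,x0,x1,y0,y1,s):
    # rows: x descending (up = +x), cols: y descending
    xs=np.arange(x1,x0,-s); ys=np.arange(y1,y0,-s)
    X=np.stack(np.broadcast_arrays(xs[:,None],ys[None,:],z),-1).reshape(-1,3)
    uv=proj(n,X).reshape(len(xs),len(ys),2).astype(np.float32)
    return cv2.remap(p,uv[...,0],uv[...,1],cv2.INTER_CUBIC)
if __name__=="__main__":
    o=[]
    for n in("top","scene"):
        p=np.load(f"{n}0.npz")['p']
        im=ortho(n,p,.088,.53,.72,-.19,.03,.0006); 
        o.append(im)
    im=np.hstack(o); 
    for k in range(2):
        for y in np.arange(.02,-.19,-.02): 
            u=int((.03-y)/.0006)+k*o[0].shape[1]; cv2.line(im,(u,0),(u,6),(255,0,0),1)
        for x in np.arange(.54,.72,.02):
            v=int((.72-x)/.0006); cv2.line(im,(k*o[0].shape[1],v),(k*o[0].shape[1]+6,v),(255,0,0),1)
    cv2.imwrite("pics/ortho.png",im[:,:,::-1]); print(im.shape)
    o=[np.vstack([cv2.resize(ortho(n,np.load(f"{n}0.npz")['p'],z,.593,.653,-.115,-.055,.0002),None,fx=1,fy=1) for z in(.085,.074)]) for n in("top","scene")]
    cv2.imwrite("pics/ortho2.png",np.hstack(o)[:,:,::-1])
E
python3 ortho.py
```

```text
(317, 734, 3)
```

View pics/ortho.png

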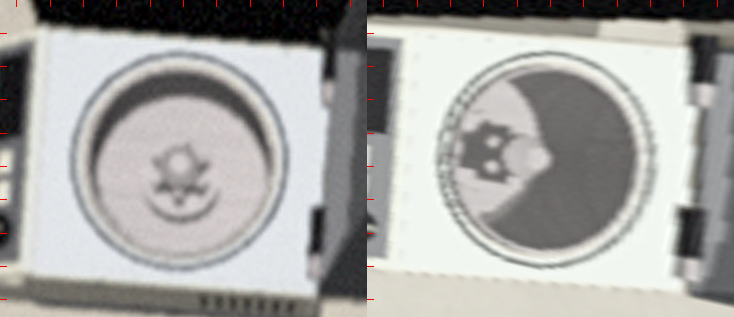

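View pics/ortho2.png

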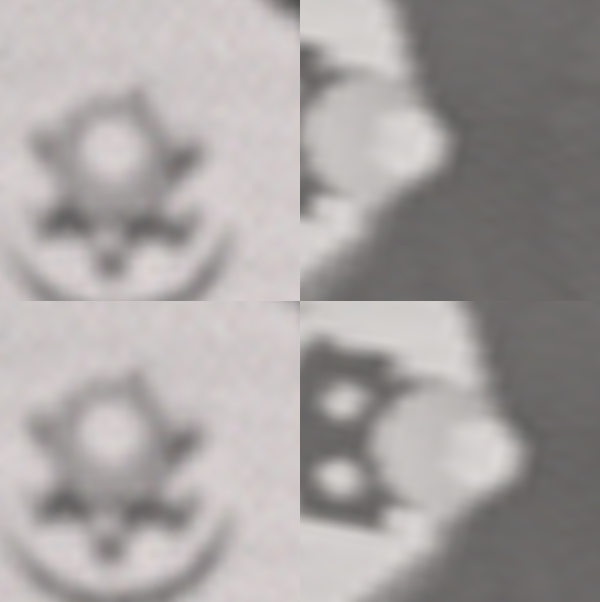

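Run:
```python
from h import *
ax=np.array([.6237,-.0772]); yaw=np.deg2rad(-93.3); e=np.array([np.cos(yaw),np.sin(yaw)]); f=np.array([-e[1],e[0]])
for n in("scene","top"):
    z=np.load(f"{n}0.npz"); W=cloud(n,z['d']).reshape(-1,3); W=W[~np.isnan(W[:,0])]
    # box
    for lo,hi in((.005,.1),(.1,.2),(.2,.3),(.3,.5),(.5,.8)):
        m=(W[:,0]>.69)&(W[:,0]<1.2)&(W[:,2]>lo)&(W[:,2]<hi)&(abs(W[:,1])<.5); B=W[m]
        if len(B): print(n,lo,len(B),'x',np.percentile(B[:,0],[0.5,2,5,50]).round(3),'y',B[:,1].min().round(3),B[:,1].max().round(3))
    # lid in centrifuge frame
    d=W[:,:2]-ax; u=d@e; v=d@f
    m=(abs(v)<.085)&(u>.06)&(u<.22)&(W[:,2]>.1)&(W[:,2]<.31)
    L=np.c_[u,v,W[:,2]][m]
    for lo in np.arange(.1,.31,.02):
        q=L[(L[:,2]>=lo)&(L[:,2]<lo+.02)]
        if len(q): print('  z',lo.round(2),len(q),'u',np.percentile(q[:,0],[1,10,50,90,99]).round(3),'v',np.percentile(q[:,1],[1,99]).round(3))
```

```text
scene 0.005 9801 x [0.691 0.692 0.696 0.875] y -0.494 0.044
scene 0.1 12013 x [0.709 0.715 0.726 0.88 ] y -0.201 0.015
scene 0.2 14668 x [0.709 0.715 0.724 0.862] y -0.187 0.015
scene 0.3 29695 x [0.711 0.715 0.724 0.857] y -0.499 -0.008
  z 0.1 685 u [0.088 0.129 0.134 0.136 0.138] v [-0.075  0.072]
  z 0.12 701 u [0.09  0.116 0.135 0.138 0.14 ] v [-0.075  0.072]
  z 0.14 739 u [0.091 0.115 0.137 0.14  0.142] v [-0.076  0.072]
  z 0.16 736 u [0.092 0.128 0.139 0.141 0.143] v [-0.074  0.072]
  z 0.18 760 u [0.094 0.128 0.14  0.142 0.144] v [-0.074  0.072]
  z 0.2 797 u [0.096 0.13  0.142 0.144 0.146] v [-0.074  0.072]
  z 0.22 812 u [0.097 0.127 0.143 0.146 0.148] v [-0.075  0.072]
  z 0.24 392 u [0.098 0.102 0.144 0.147 0.149] v [-0.075  0.073]
  z 0.26 829 u [0.099 0.101 0.113 0.138 0.148] v [-0.075  0.072]
  z 0.28 55 u [0.112 0.113 0.115 0.118 0.119] v [-0.024  0.021]
top 0.005 2614 x [0.69  0.691 0.692 0.708] y -0.5 0.126
top 0.1 4360 x [0.707 0.707 0.707 0.709] y -0.5 0.011
top 0.2 7528 x [0.706 0.707 0.707 0.709] y -0.5 0.012
top 0.3 15728 x [0.706 0.707 0.707 0.709] y -0.5 -0.01
  z 0.1 107 u [0.088 0.091 0.105 0.126 0.133] v [-0.078  0.07 ]
  z 0.12 99 u [0.089 0.093 0.106 0.126 0.134] v [-0.078  0.07 ]
  z 0.14 103 u [0.09  0.094 0.106 0.13  0.137] v [-0.078  0.071]
  z 0.16 101 u [0.092 0.095 0.107 0.13  0.138] v [-0.078  0.07 ]
  z 0.18 109 u [0.094 0.097 0.107 0.134 0.14 ] v [-0.078  0.07 ]
  z 0.2 105 u [0.095 0.098 0.109 0.134 0.142] v [-0.078  0.071]
  z 0.22 103 u [0.096 0.1   0.115 0.138 0.144] v [-0.078  0.07 ]
  z 0.24 97 u [0.098 0.101 0.116 0.138 0.145] v [-0.079  0.069]
  z 0.26 2264 u [0.101 0.105 0.127 0.145 0.15 ] v [-0.078  0.07 ]
  z 0.28 136 u [0.113 0.114 0.117 0.12  0.121] v [-0.028  0.02 ]
```

Run:
```python
from ortho import *
o=[]
for n,c in(("top",(.3948,-.2138)),("scene",(.3965,-.2118))):
    p=np.load(f"{n}0.npz")['p']; o.append(ortho(n,p,.032,c[0]-.05,c[0]+.05,c[1]-.05,c[1]+.05,.0003))
im=np.hstack(o); im=cv2.resize(im,None,fx=1.15,fy=1.15); cv2.imwrite("pics/rot.png",im[:,:,::-1]); print(im.shape)
```

```text
(384, 768, 3)
```

View pics/rot.png

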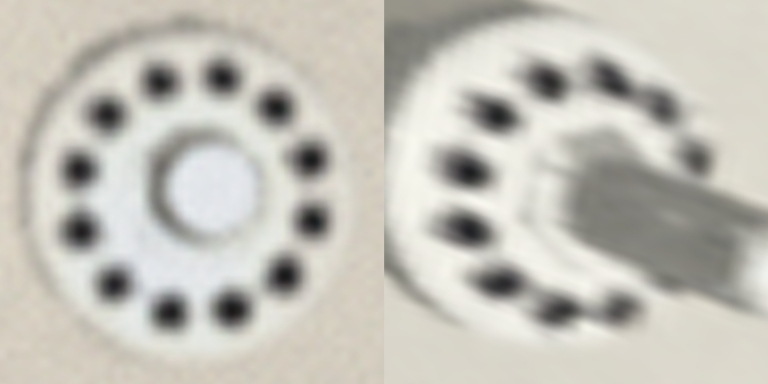

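The two cameras agree on the rotor axis to 2 mm, at about (0.3955,-0.213), and on the bowl axis at about (0.6237,-0.077). The machine's yaw is about -93.3°. In the overhead rotor view (centre (196,195)) the holes lie at 17.7° mod 30. The black instrument's face at x=0.707 and the lid rim leave little room for the gripper body, so I'll put the jaws along world y.

Emit:
{"api": "play_rows", "payload": {"steps": [[0,0,0,0,0,-0.9,1],[0,0,0,0,0,-0.9,1],[0,0,0,0,0,-0.9,1],[-0.18,-0.72,0,0,0,0,1],[-0.18,-0.72,0,0,0,0,1],[-0.18,-0.72,0,0,0,0,1],[-0.18,-0.72,0,0,0,0,1],[-0.18,-0.72,0,0,0,0,1]]}}

```text
time: 1.1
position: [0.2729, 0.2844, 0.2146]
tcp_rot: [0.03, -3.136, 0.011]
ft_force: [2.2, -0.5, 0.5]
grip_width: 0.996
```

Emit:
{"api": "play_rows", "payload": {"steps": [[-0.23,-0.9,0,0,0,0,1],[-0.23,-0.9,0,0,0,0,1],[-0.23,-0.9,0,0,0,0,1],[-0.23,-0.9,0,0,0,0,1],[-0.23,-0.9,0,0,0,0,1],[-0.23,-0.9,0,0,0,0,1],[-0.23,-0.9,0,0,0,0,1],[-0.23,-0.9,0,0,0,0,1]]}}

```text
time: 2.1
position: [0.3921, -0.1585, 0.2167]
tcp_rot: [0.032, -3.139, 0.01]
ft_force: [1.2, 1.4, -0.5]
grip_width: 0.999
```

```bash
cat > st.py <<'E'
from h import *
def st():
    s=observe(); r=R.from_rotvec(s['tcp_rot']); M=r.as_matrix()
    print('t',round(float(s['time']),2),'p',np.round(s['position'],4),'yawx',np.round(np.degrees(np.arctan2(M[1,0],M[0,0])),2),'zax',np.round(M[:,2],4),'F',np.round(s['ft_force'],1),'M',np.round(s['moment'],2),'w',round(float(s['grip_width'])*93,1),'q',np.round(s['qpos'],2)); return s,M
def go(t,yawx=None):
    s=observe(); M=R.from_rotvec(s['tcp_rot']).as_matrix(); d=M.T@(np.array(t)-s['position']); print('tool shift units',np.round(d/.06,3))
    if yawx is not None:
        y=np.radians(yawx); x=np.array([np.cos(y),np.sin(y),0]); z=np.array([0,0,-1.]); T=np.c_[x,np.cross(z,x),z]
        print('turn units',np.round(R.from_matrix(M.T@T).as_rotvec()/.15,3))
if __name__=="__main__":
    import sys
    st()
    a=[float(v) for v in sys.argv[1:]]
    if a: go(a[:3],a[3] if len(a)>3 else None)
E
python3 st.py .3955 -.213 .15 180
python3 - <<'E'
from h import *
p,d=camera("scene"); cv2.imwrite("pics/s1.png",p[:,:,::-1]); np.savez("s1.npz",p=p,d=d)
E
```

```text
t 2.1 p [ 0.3921 -0.1585  0.2167] yawx -178.84 zax [-0.0021 -0.0061 -1.    ] F [ 1.2  1.4 -0.5] M [ 0.13 -0.01 -0.04] w 92.9 q [-0.64  0.03  1.82 -0.01  1.3  -2.23]
tool shift units [-0.041 -0.902  1.117]
turn units [-0.04  -0.014  0.135]
```

View pics/s1.png

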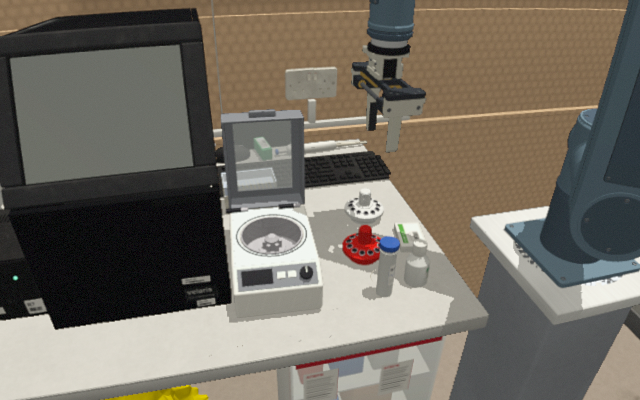

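The picture shows the gripper with its wide crossbeam at (390,88), above and behind the bare rotor at (364,207). I measure the body's extents in the tool frame.

Run:
```python
from h import *
z=np.load("s1.npz"); W=cloud("scene",z['d']).reshape(-1,3)
s=observe(); M=R.from_rotvec(s['tcp_rot']).as_matrix(); T=(W-s['position'])@M
m=(abs(T[:,0])<.13)&(abs(T[:,1])<.13)&(T[:,2]<.005)&(T[:,2]>-.4)&(W[:,2]>.15); T=T[m]
for a in np.arange(0,-.36,-.015):
    q=T[(T[:,2]<=a)&(T[:,2]>a-.015)]
    if len(q)>3: print(round(a,3),len(q),'x',np.percentile(q[:,0],[1,99]).round(3),'y',np.percentile(q[:,1],[1,99]).round(3))
```

```text
0.0 137 x [-0.009  0.01 ] y [-0.051  0.069]
-0.015 162 x [-0.009  0.01 ] y [-0.053  0.07 ]
-0.03 181 x [-0.009  0.01 ] y [-0.054  0.071]
-0.045 169 x [-0.01   0.009] y [-0.053  0.072]
-0.06 136 x [-0.009  0.01 ] y [-0.059  0.073]
-0.075 206 x [-0.035  0.033] y [-0.074  0.094]
-0.09 612 x [-0.036  0.034] y [-0.072  0.094]
-0.105 620 x [-0.035  0.034] y [-0.076  0.101]
-0.12 939 x [-0.034  0.033] y [-0.084  0.101]
-0.135 292 x [-0.02   0.024] y [-0.033  0.024]
-0.15 218 x [-0.034  0.025] y [-0.025  0.025]
-0.165 299 x [-0.036  0.032] y [-0.027  0.044]
-0.18 396 x [-0.035  0.034] y [-0.01   0.043]
-0.195 356 x [-0.038  0.032] y [-0.004  0.046]
-0.21 418 x [-0.039  0.033] y [0.    0.046]
-0.225 426 x [-0.038  0.031] y [0.    0.044]
-0.24 422 x [-0.038  0.031] y [-0.003  0.045]
-0.255 216 x [-0.041  0.029] y [0.01  0.045]
```

The body is a slab of about ±35 × ±94 mm, 80–135 mm behind the TCP. To leave room for turning it over the bowl I first push the lid gently further back, from about 1.64 to about 1.8 rad.

Emit:
{"api": "play_rows", "payload": {"steps": [[0,0.1,-0.7,-0.04,-0.01,0.13,-1],[0,0.1,-0.7,0,0,0,-1],[-0.75,0.12,0,0,0,0,-1],[-0.75,0.12,0,0,0,0,-1],[-0.75,0.12,0,0,0,0,-1],[-0.75,0.12,0,0,0,0,-1],[-0.75,0.12,0,0,0,0,-1],[0,0,0.3,0,0,0,-1]], "force": 10}}

```text
time: 3.15
position: [0.6254, -0.1181, 0.282]
tcp_rot: [-0.016, -3.14, 0.006]
ft_force: [-0.7, -1.0, -0.1]
grip_width: 0.19
```

```bash
python3 st.py .618 -.14 .253 180
```

```text
t 3.15 p [ 0.6254 -0.1181  0.282 ] yawx 179.42 zax [-0.002  -0.0036 -1.    ] F [-0.7 -1.  -0.1] M [ 0.04 -0.02  0.01] w 17.7 q [-0.36  0.39  1.2  -0.    1.55 -1.92]
tool shift units [ 0.119 -0.365  0.485]
turn units [-0.024 -0.013 -0.067]
```

Emit:
{"api": "play_rows", "payload": {"steps": [[0.1,-0.15,0.48,0,0,0,-1],[0,-0.2,0,0,0,0,-1],[0,-0.2,0,0,0,0,-1],[0,-0.15,0,0,0,0,-1]]}}

```text
time: 3.65
position: [0.6192, -0.1603, 0.2516]
tcp_rot: [-0.013, -3.137, 0.004]
ft_force: [0.0, 0.3, -0.4]
grip_width: 0.006
```

```bash
python3 st.py
```

```text
t 3.65 p [ 0.6192 -0.1603  0.2516] yawx 179.54 zax [-0.0051 -0.0023 -1.    ] F [ 0.   0.3 -0.4] M [ 0.03 -0.01 -0.02] w 0.6 q [-0.43  0.41  1.24 -0.    1.49 -1.99]
```

Emit:
{"api": "play_rows", "payload": {"steps": [[0,-0.08,0,0,0,0,-1],[0,-0.08,0,0,0,0,-1],[0,-0.08,0,0,0,0,-1]]}}

```text
time: 4.03
position: [0.6194, -0.1761, 0.2535]
tcp_rot: [-0.014, -3.139, 0.004]
ft_force: [-0.7, 1.0, -0.3]
grip_width: 0.005
```

```bash
python3 st.py
```

```text
t 4.03 p [ 0.6194 -0.1761  0.2535] yawx 179.48 zax [-0.0025 -0.0024 -1.    ] F [-0.7  1.  -0.3] M [ 0.19  0.06 -0.01] w 0.5 q [-0.45  0.41  1.23 -0.    1.5  -2.01]
```

Emit:
{"api": "play_rows", "payload": {"steps": [[0,-0.06,0,0,0,0,-1],[0,-0.05,0,0,0,0,-1]]}}

```text
time: 4.28
position: [0.6193, -0.1829, 0.2536]
tcp_rot: [-0.014, -3.139, 0.003]
ft_force: [-0.5, 0.6, -0.3]
grip_width: 0.006
```

```bash
python3 st.py
```

```text
t 4.28 p [ 0.6193 -0.1829  0.2536] yawx 179.49 zax [-0.0024 -0.0022 -1.    ] F [-0.5  0.6 -0.3] M [ 0.17  0.02 -0.01] w 0.5 q [-0.46  0.42  1.22 -0.    1.5  -2.02]
```

Emit:
{"api": "play_rows", "payload": {"steps": [[0,-0.05,0,0,0,0,-1],[0,-0.03,0,0,0,0,-1]]}}

```text
time: 4.53
position: [0.6192, -0.1879, 0.2535]
tcp_rot: [-0.014, -3.139, 0.003]
ft_force: [-0.3, 1.0, -0.8]
grip_width: 0.004
```

```bash
python3 st.py
python3 - <<'E'
from h import *
p,d=camera("scene"); cv2.imwrite("pics/s2.png",p[:,:,::-1]); 
W=cloud("scene",d).reshape(-1,3)
ax=np.array([.6237,-.0772]); yaw=np.deg2rad(-93.3); e=np.array([np.cos(yaw),np.sin(yaw)]); f=np.array([-e[1],e[0]])
dd=W[:,:2]-ax; u=dd@e; v=dd@f
for lo in (.12,.16,.2,.24):
    q=(abs(v)>.05)&(abs(v)<.085)&(u>.06)&(u<.22)&(W[:,2]>lo)&(W[:,2]<lo+.02); print(lo,np.percentile(u[q],[1,5,10,50,90]).round(3))
E
```

```text
t 4.53 p [ 0.6192 -0.1879  0.2535] yawx 179.5 zax [-0.0028 -0.002  -1.    ] F [-0.3  1.  -0.8] M [ 0.24  0.06 -0.06] w 0.4 q [-0.46  0.42  1.22 -0.    1.5  -2.03]
0.12 [0.094 0.096 0.098 0.141 0.145]
0.16 [0.102 0.104 0.105 0.149 0.154]
0.2 [0.111 0.113 0.115 0.158 0.162]
0.24 [0.119 0.122 0.123 0.161 0.169]
```

View pics/s2.png

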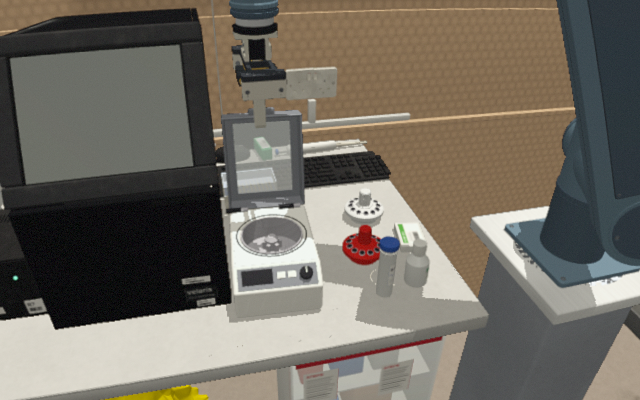

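The lid now stands at about 1.78 rad (upper edge near pixel (262,118)) and nothing else has moved. Next, back to the rotor.

Emit:
{"api": "play_rows", "payload": {"steps": [[0,0.6,-0.3,0,0,0,-1],[0,0.2,-0.7,0,0,0,-1],[0.75,0,0,0,0,0,1],[0.75,0,0,0,0,0,1],[0.75,-0.3,0,0,0,0,1],[0.75,-0.4,0,0,0,0,1],[0.6,-0.4,0.5,0,0,0,1],[0,0,0.8,0,0,0,1]]}}

```text
time: 5.58
position: [0.4013, -0.2089, 0.2415]
tcp_rot: [0.011, 3.132, -0.027]
ft_force: [1.1, -0.3, -0.1]
grip_width: 0.603
```

```bash
python3 st.py .3955 -.213 .15 180
```

```text
t 5.58 p [ 0.4013 -0.2089  0.2415] yawx 179.6 zax [ 0.0094 -0.017  -0.9998] F [ 1.1 -0.3 -0.1] M [ 0.06 -0.05  0.01] w 56.1 q [-0.72  0.05  1.73 -0.01  1.34 -2.28]
tool shift units [ 0.111 -0.043  1.525]
turn units [-0.113  0.063 -0.048]
```

Emit:
{"api": "play_rows", "payload": {"steps": [[0.1,-0.05,0.75,-0.11,0.06,-0.05,1],[0,0,0.75,0,0,0,1],[0,0,0.3,0,0,0,1],[0,0,0,0,0,0,1]]}}

```text
time: 6.08
position: [0.3936, -0.2135, 0.1296]
tcp_rot: [-0.003, -3.141, 0.002]
ft_force: [-0.2, 0.4, 0.3]
grip_width: 0.994
```

```bash
python3 st.py .3955 -.213 .038 180
python3 - <<'E'
from h import *
p,d=camera("scene"); cv2.imwrite("pics/s3.png",cv2.resize(p[100:260,280:480,::-1],None,fx=3.5,fy=3.5))
E
```

```text
t 6.08 p [ 0.3936 -0.2135  0.1296] yawx 179.91 zax [-2.0e-04 -1.3e-03 -1.0e+00] F [-0.2  0.4  0.3] M [0.08 0.   0.03] w 92.4 q [-0.75  0.16  1.9  -0.    1.08 -2.31]
tool shift units [-0.031  0.01   1.526]
turn units [-0.009 -0.002 -0.011]
```

View pics/s3.png

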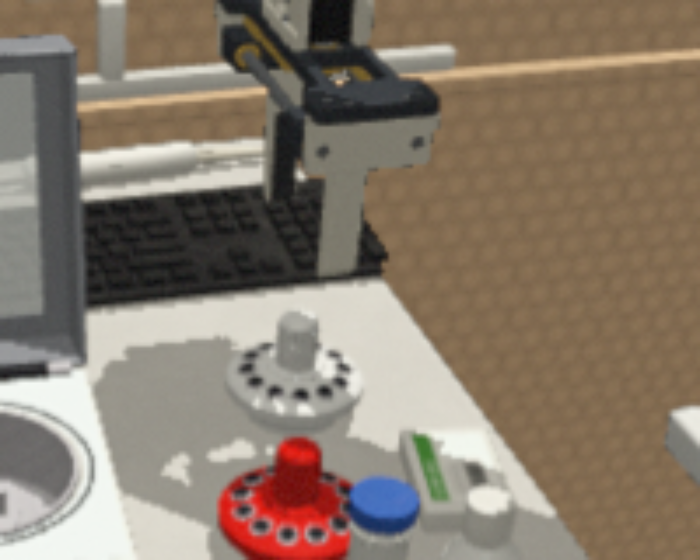

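The gripper stands straight above the bare rotor (crop (297,340)), clear of the red one. Now I descend and grip.

Emit:
{"api": "play_rows", "payload": {"steps": [[-0.03,0.01,0.7,0,0,0,1],[0,0,0.5,0,0,0,1],[0,0,0.3,0,0,0,1],[0,0,0,0,0,0,1]]}}

```text
time: 6.62
position: [0.4014, -0.2182, 0.0444]
tcp_rot: [0.001, 3.13, -0.019]
ft_force: [0.0, 0.2, -0.2]
grip_width: 1.001
```

```bash
python3 st.py .3955 -.213 .038 180
```

```text
t 6.62 p [ 0.4014 -0.2182  0.0444] yawx 179.98 zax [ 0.0111 -0.0124 -0.9999] F [ 0.   0.2 -0.2] M [ 0.04  0.01 -0.01] w 93.1 q [-0.74  0.29  1.99 -0.    0.85 -2.31]
tool shift units [0.099 0.088 0.105]
turn units [-0.082  0.074 -0.003]
```

Emit:
{"api": "play_rows", "payload": {"steps": [[0.1,0.09,0.1,-0.08,0.07,0,1],[0,0,0,0,0,0,1]]}}

```text
time: 6.88
position: [0.3966, -0.2138, 0.0404]
tcp_rot: [0.0, 3.138, -0.004]
ft_force: [1.0, -0.0, -1.1]
grip_width: 1.0
```

```bash
python3 st.py .3955 -.213 .038 180
```

```text
t 6.88 p [ 0.3966 -0.2138  0.0404] yawx 179.99 zax [ 0.0031 -0.0026 -1.    ] F [ 1.  -0.  -1.1] M [-0.01  0.04 -0.01] w 93.0 q [-0.74  0.29  2.    0.    0.85 -2.31]
tool shift units [0.019 0.014 0.039]
turn units [-0.017  0.021 -0.001]
```

Emit:
{"api": "play_rows", "payload": {"steps": [[0.02,0.01,0.04,-0.02,0.02,0,0.2],[0,0,0,0,0,0,0],[0,0,0,0,0,0,-0.3],[0,0,0,0,0,0,-1],[0,0,0,0,0,0,-1],[0,0,0,0,0,0,-1],[0,0,0,0,0,0,-1],[0,0,0,0,0,0,-1]], "force": 40}}

```text
time: 7.88
position: [0.3964, -0.2142, 0.0393]
tcp_rot: [0.0, 3.139, -0.003]
ft_force: [0.0, -0.7, -0.6]
grip_width: 0.271
```

```bash
python3 st.py .3955 -.213 .15 180
```

```text
t 7.88 p [ 0.3964 -0.2142  0.0393] yawx 180.0 zax [ 0.0024 -0.0019 -1.    ] F [ 0.  -0.7 -0.6] M [-0.18 -0.    0.04] w 25.2 q [-0.74  0.3   2.    0.    0.85 -2.32]
tool shift units [ 0.011  0.017 -1.846]
turn units [-0.012  0.016 -0.   ]
```

The grip closed at about 25 mm. I lift the rotor and carry it over.

Emit:
{"api": "play_rows", "payload": {"steps": [[0,0,-0.2,0,0,0,-1],[0,0,-0.5,0,0,0,-1],[0,0,-0.6,0,0,0,-1],[0,0,-0.6,0,0,0,-1],[0,0,-0.6,0,0,0,-1],[0,0.6,-0.4,0,0,0,-1],[0,0.6,0,0,0,0,-1],[-0.5,0.6,0,0,0,0,-1]]}}

```text
time: 8.88
position: [0.4233, -0.1031, 0.2224]
tcp_rot: [-0.009, -3.141, -0.003]
ft_force: [0.8, -1.4, -2.4]
grip_width: 0.272
```

```bash
python3 st.py .6237 -.077 .21 180
python3 - <<'E'
from h import *
p,d=camera("scene"); cv2.imwrite("pics/s4.png",p[:,:,::-1])
E
```

```text
t 8.88 p [ 0.4233 -0.1031  0.2224] yawx 179.65 zax [-1.0e-04  1.6e-03 -1.0e+00] F [ 0.8 -1.4 -2.4] M [-0.03 -0.07 -0.06] w 25.3 q [-0.5   0.05  1.78  0.    1.32 -2.06]
tool shift units [-3.338  0.455  0.207]
turn units [ 0.011 -0.001 -0.04 ]
```

View pics/s4.png

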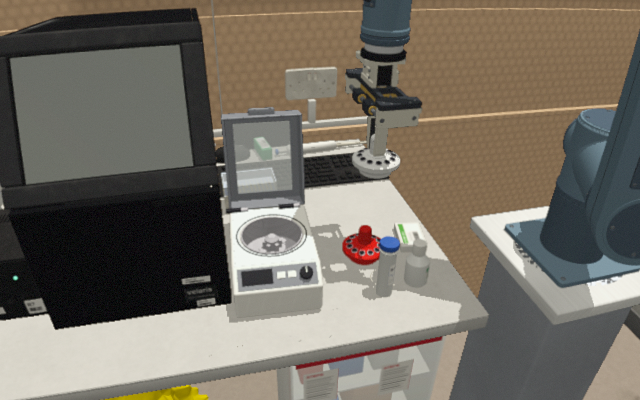

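The rotor hangs level in the jaws at (376,160). I move it over the bowl.

Emit:
{"api": "play_rows", "payload": {"steps": [[-0.5,0.1,0,0,0,-0.04,-1],[-0.6,0.1,0,0,0,0,-1],[-0.6,0.1,0,0,0,0,-1],[-0.6,0.1,0,0,0,0,-1],[-0.5,0.05,0,0,0,0,-1],[-0.3,0,0,0,0,0,-1],[0,0,0,0,0,0,-1]]}}

```text
time: 9.8
position: [0.6156, -0.0664, 0.2249]
tcp_rot: [0.013, -3.141, -0.011]
ft_force: [0.8, 0.2, -3.1]
grip_width: 0.27
```

```bash
python3 st.py .6237 -.077 .15 180
```

```text
t 9.8 p [ 0.6156 -0.0664  0.2249] yawx -179.53 zax [-8.0e-04  7.1e-03 -1.0e+00] F [ 0.8  0.2 -3.1] M [-0.01  0.07 -0.03] w 25.1 q [-0.29  0.38  1.35  0.01  1.42 -1.87]
tool shift units [-0.135 -0.187  1.247]
turn units [ 0.047 -0.005  0.054]
```

Emit:
{"api": "play_rows", "payload": {"steps": [[-0.13,-0.18,0.4,0.05,0,0.05,-1],[0,0,0.4,0,0,0,-1],[0,0,0.2,0,0,0,-1],[0,0,0,0,0,0,-1]]}}

```text
time: 10.3
position: [0.6202, -0.0772, 0.1646]
tcp_rot: [0.001, -3.138, 0.0]
ft_force: [-1.0, 0.0, -2.6]
grip_width: 0.274
```

```bash
python3 st.py .6237 -.077 .15 180;  python3 - <<'E'
from h import *
from scipy.optimize import least_squares
for n in("scene","top"):
    p,d=camera(n); cv2.imwrite(f"pics/{n}5.png",p[80:280,180:440,::-1].repeat(3,0).repeat(3,1)); np.savez(f"{n}5.npz",p=p,d=d)
    W=cloud(n,d).reshape(-1,3)
    m=(np.hypot(W[:,0]-.624,W[:,1]+.077)<.06)&(W[:,2]>.115)&(W[:,2]<.165); Q=W[m]
    print(n,len(Q),Q.min(0).round(4),Q.max(0).round(4))
    t=Q[(Q[:,2]<.135)]; 
    if len(t)>20:
        f=lambda a:np.clip(np.hypot(t[:,0]-a[0],t[:,1]-a[1])-.044,-.003,.1); 
        print((t.max(0)+t.min(0))/2,np.ptp(t,axis=0))
E
```

```text
t 10.3 p [ 0.6202 -0.0772  0.1646] yawx -179.96 zax [-3.4e-03 -1.0e-04 -1.0e+00] F [-1.   0.  -2.6] M [ 0.03  0.01 -0.02] w 25.5 q [-0.3   0.43  1.42 -0.    1.29 -1.87]
tool shift units [-0.06   0.003  0.242]
turn units [-0.001 -0.023  0.005]
scene 1191 [ 0.5749 -0.1148  0.1232] [ 0.6629 -0.0327  0.165 ]
[ 0.62028458 -0.05607661  0.12853665] [0.05468452 0.02653339 0.01067497]
top 315 [ 0.5736 -0.1195  0.1454] [ 0.6193 -0.0795  0.1633]
```

View pics/scene5.png

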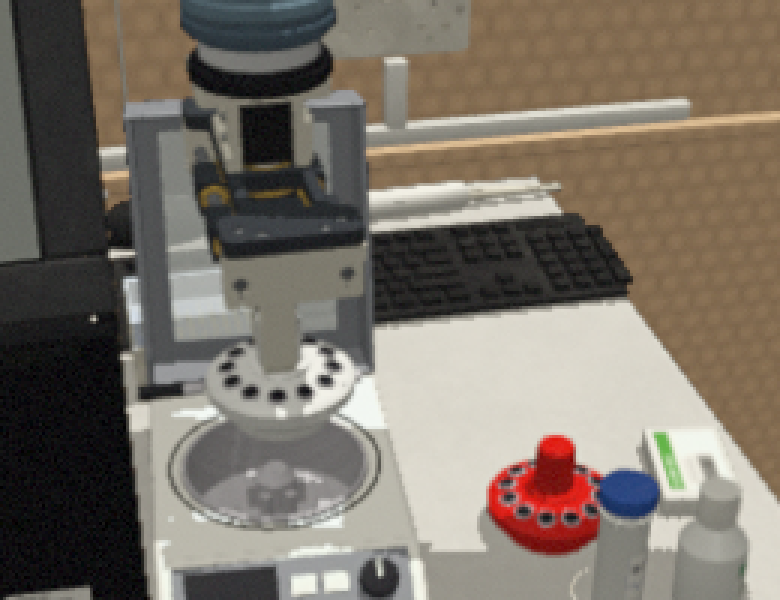

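View pics/top5.png

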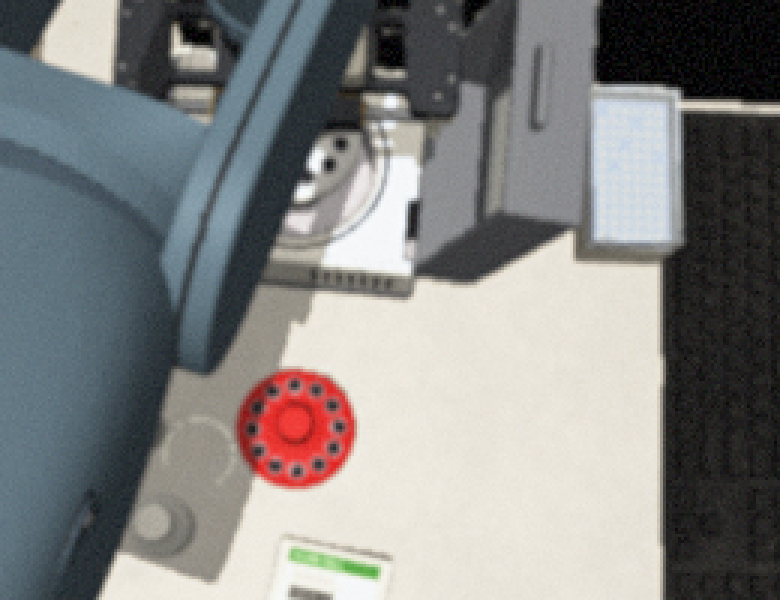

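The scene crop shows the rotor at (280,385) above the bowl (275,470) and clear of the lid. In the scene camera the rotor centre is about 1.3 mm short of the TCP in x, so I aim for TCP (0.625,-0.078) and descend slowly.

Emit:
{"api": "play_rows", "payload": {"steps": [[-0.08,-0.01,0.2,0,-0.02,0,-1],[0,0,0.2,0,0,0,-1],[0,0,0.1,0,0,0,-1],[0,0,0,0,0,0,-1]]}}

```text
time: 10.9
position: [0.6272, -0.0782, 0.1355]
tcp_rot: [-0.002, 3.136, -0.003]
ft_force: [-0.9, -1.1, -3.2]
grip_width: 0.274
```

```bash
python3 st.py .625 -.078 .128 180
```

```text
t 10.9 p [ 0.6272 -0.0782  0.1355] yawx -179.94 zax [ 0.0051 -0.0017 -1.    ] F [-0.9 -1.1 -3.2] M [ 0.05 -0.01 -0.01] w 25.5 q [-0.3   0.46  1.45 -0.    1.23 -1.87]
tool shift units [0.038 0.003 0.125]
turn units [-0.011  0.034  0.007]
```

Emit:
{"api": "play_rows", "payload": {"steps": [[0.035,0,0.06,-0.01,0.03,0,-1],[0,0,0.06,0,0,0,-1],[0,0,0,0,0,0,-1]]}}

```text
time: 11.28
position: [0.6252, -0.0783, 0.1281]
tcp_rot: [-0.002, 3.141, -0.0]
ft_force: [0.0, -0.3, -2.4]
grip_width: 0.272
```

```bash
python3 st.py .625 -.078 .12 180
```

```text
t 11.28 p [ 0.6252 -0.0783  0.1281] yawx -179.94 zax [ 7.e-04 -3.e-04 -1.e+00] F [ 0.  -0.3 -2.4] M [-0.01 -0.02  0.03] w 25.3 q [-0.3   0.47  1.46 -0.    1.22 -1.87]
tool shift units [0.003 0.004 0.135]
turn units [-0.002  0.005  0.007]
```

Emit:
{"api": "play_rows", "payload": {"steps": [[0,0,0.05,0,0,0,-1],[0,0,0.05,0,0,0,-1],[0,0,0.05,0,0,0,-1]]}}

```text
time: 11.65
position: [0.6256, -0.0784, 0.1192]
tcp_rot: [-0.002, 3.14, -0.001]
ft_force: [0.2, 0.1, -3.4]
grip_width: 0.276
```

```bash
python3 st.py .625 -.078 .114 180
```

```text
t 11.65 p [ 0.6256 -0.0784  0.1192] yawx -179.94 zax [ 2.e-03 -7.e-04 -1.e+00] F [ 0.2  0.1 -3.4] M [ 0.04  0.01 -0.02] w 25.6 q [-0.3   0.48  1.47 -0.    1.2  -1.87]
tool shift units [0.01  0.007 0.087]
turn units [-0.005  0.013  0.007]
```

Emit:
{"api": "play_rows", "payload": {"steps": [[0.01,0,0.03,0,0.01,0,-1],[0,0,0.03,0,0,0,-1]]}}

```text
time: 11.9
position: [0.6249, -0.0784, 0.1152]
tcp_rot: [-0.002, 3.142, -0.001]
ft_force: [0.7, 0.8, -2.1]
grip_width: 0.27
```

```bash
python3 st.py .625 -.078 .114 180
```

```text
t 11.9 p [ 0.6249 -0.0784  0.1152] yawx -179.94 zax [ 1.e-04 -6.e-04 -1.e+00] F [ 0.7  0.8 -2.1] M [0.08 0.02 0.02] w 25.1 q [-0.3   0.48  1.47 -0.    1.19 -1.87]
tool shift units [-0.002  0.006  0.019]
turn units [-0.004  0.     0.007]
```

Emit:
{"api": "play_rows", "payload": {"steps": [[0,0,0.02,0,0,0,-1],[0,0,0.02,0,0,0,-1]]}}

```text
time: 12.15
position: [0.6249, -0.0784, 0.1128]
tcp_rot: [-0.002, 3.141, -0.001]
ft_force: [-1.3, -0.1, 1.9]
grip_width: 0.273
```

```bash
python3 st.py
```

```text
t 12.15 p [ 0.6249 -0.0784  0.1128] yawx -179.94 zax [ 2.e-04 -6.e-04 -1.e+00] F [-1.3 -0.1  1.9] M [ 0.1   0.22 -0.01] w 25.4 q [-0.3   0.48  1.47 -0.    1.19 -1.87]
```

The rotor touches at TCP z 0.1128 with about 5 N, as expected for unmeshed splines (0.1133). I rock it lightly.

Emit:
{"api": "play_rows", "payload": {"steps": [[0,0,0.005,0,0,-0.35,-1],[0,0,0.005,0,0,-0.35,-1],[0,0,0,0,0,-0.35,-1],[0,0,0,0,0,-0.35,-1]]}}

```text
time: 12.65
position: [0.6261, -0.0783, 0.1134]
tcp_rot: [-0.341, 3.12, -0.002]
ft_force: [-0.3, 0.1, -2.0]
grip_width: 0.272
```

```bash
python3 st.py
```

```text
t 12.65 p [ 0.6261 -0.0783  0.1134] yawx -167.54 zax [ 3.2e-03 -9.0e-04 -1.0e+00] F [-0.3  0.1 -2. ] M [ 0.13 -0.01 -0.02] w 25.3 q [-0.3   0.48  1.47  0.    1.18 -2.09]
```

Emit:
{"api": "play_rows", "payload": {"steps": [[0.02,0,0.025,0,0.02,0,-1],[0,0,0.01,0,0,0.25,-1],[0,0,0.01,0,0,0.25,-1]]}}

```text
time: 13.02
position: [0.6259, -0.0786, 0.1128]
tcp_rot: [-0.216, 3.131, -0.004]
ft_force: [-1.5, 0.9, 1.7]
grip_width: 0.273
```

```bash
python3 st.py .625 -.0783 .1125
```

```text
t 13.03 p [ 0.6259 -0.0786  0.1128] yawx -172.11 zax [ 0.0032 -0.0022 -1.    ] F [-1.5  0.9  1.7] M [0.21 0.36 0.07] w 25.4 q [-0.3   0.48  1.47 -0.    1.18 -2.01]
tool shift units [0.014 0.007 0.006]
```

Emit:
{"api": "play_rows", "payload": {"steps": [[0.01,0,0.015,-0.01,0.02,0.2,-1],[0,0,0.012,0,0,0.2,-1],[0,0,0.012,0,0,0.2,-1],[0,0,0.012,0,0,0.2,-1]]}}

```text
time: 13.52
position: [0.626, -0.079, 0.1122]
tcp_rot: [-0.015, 3.139, -0.003]
ft_force: [-2.5, -0.1, 5.4]
grip_width: 0.271
```

```bash
python3 st.py .625 -.0783 .1125
```

```text
t 13.53 p [ 0.626  -0.079   0.1122] yawx -179.46 zax [ 0.0026 -0.0022 -1.    ] F [-2.5 -0.1  5.4] M [0.22 0.47 0.08] w 25.2 q [-0.3   0.48  1.47 -0.    1.18 -1.88]
tool shift units [ 0.016  0.013 -0.005]
```

Emit:
{"api": "play_rows", "payload": {"steps": [[0.015,0.01,0.005,-0.01,0.02,0.2,-1],[0,0,0.008,0,0,0.2,-1],[0,0,0.008,0,0,0.2,-1],[0,0,0.008,0,0,0.2,-1]]}}

```text
time: 14.02
position: [0.6261, -0.0794, 0.1121]
tcp_rot: [0.186, 3.133, -0.004]
ft_force: [-2.7, -0.2, 5.9]
grip_width: 0.273
```

```bash
python3 st.py .625 -.0783 .1125
```

```text
t 14.03 p [ 0.6261 -0.0794  0.1121] yawx 173.19 zax [ 0.0026 -0.0026 -1.    ] F [-2.7 -0.2  5.9] M [0.11 0.38 0.13] w 25.4 q [-0.3   0.48  1.47 -0.    1.18 -1.75]
tool shift units [ 0.02   0.016 -0.007]
```

Emit:
{"api": "play_rows", "payload": {"steps": [[0.02,0.015,0.008,-0.02,0.02,0.2,-1],[0,0,0.01,0,0,0.2,-1],[0.01,0.01,0.01,0,0,0.2,-1],[0,0,0.01,0,0,0.2,-1]]}}

```text
time: 14.52
position: [0.6262, -0.0796, 0.112]
tcp_rot: [0.387, 3.113, -0.004]
ft_force: [-2.2, -0.1, 6.5]
grip_width: 0.271
```

```bash
python3 st.py .625 -.0783 .1125
```

```text
t 14.53 p [ 0.6262 -0.0796  0.112 ] yawx 165.84 zax [ 0.0044 -0.003  -1.    ] F [-2.2 -0.1  6.5] M [0.09 0.48 0.05] w 25.2 q [-0.3   0.48  1.48 -0.    1.18 -1.63]
tool shift units [ 0.024  0.017 -0.009]
```

Emit:
{"api": "play_rows", "payload": {"steps": [[0.02,0.01,0.008,-0.02,0.03,0.2,-1],[0,0,0.01,0,0,0.2,-1],[0.01,0,0.01,0,0,0.2,-1],[0,0,0.01,0,0,0.2,-1]]}}

```text
time: 15.02
position: [0.6258, -0.0802, 0.1116]
tcp_rot: [0.585, 3.082, -0.002]
ft_force: [-1.9, 0.8, 6.7]
grip_width: 0.274
```

```bash
python3 st.py .625 -.0783 .1125
```

```text
t 15.03 p [ 0.6258 -0.0802  0.1116] yawx 158.5 zax [ 0.0042 -0.002  -1.    ] F [-1.9  0.8  6.7] M [0.26 0.51 0.13] w 25.4 q [-0.3   0.48  1.48 -0.    1.18 -1.5 ]
tool shift units [ 0.024  0.024 -0.015]
```

Emit:
{"api": "play_rows", "payload": {"steps": [[0.02,0.03,0.005,-0.02,0.03,0.2,-1],[0,0.01,0.01,0,0,0.2,-1],[0.01,0,0.01,0,0,0.2,-1]]}}

```text
time: 15.4
position: [0.6256, -0.0788, 0.1098]
tcp_rot: [0.733, 3.053, 0.001]
ft_force: [-0.7, -1.8, 5.5]
grip_width: 0.273
```

```bash
python3 st.py .625 -.0783 .1125
```

```text
t 15.4 p [ 0.6256 -0.0788  0.1098] yawx 153.0 zax [ 0.002  0.    -1.   ] F [-0.7 -1.8  5.5] M [-0.36  0.1   0.25] w 25.4 q [-0.3   0.48  1.48  0.    1.18 -1.4 ]
tool shift units [ 0.012  0.003 -0.046]
```

z has dropped 1.8 mm at the same force and there is a twisting moment, so the splines seem to be meshing. I ease the twist back a little and lower.

Emit:
{"api": "play_rows", "payload": {"steps": [[0.005,0,0.01,0,0.01,-0.08,-1],[0,0,0.02,0,0,0,-1]]}}

```text
time: 15.65
position: [0.6256, -0.0788, 0.1085]
tcp_rot: [0.717, 3.057, 0.001]
ft_force: [-0.6, -2.0, 4.8]
grip_width: 0.272
```

```bash
python3 st.py .625 -.0783 .0973
```

```text
t 15.65 p [ 0.6256 -0.0788  0.1085] yawx 153.59 zax [ 1.8e-03  2.0e-04 -1.0e+00] F [-0.6 -2.   4.8] M [-0.36  0.24  0.25] w 25.3 q [-0.3   0.49  1.48  0.    1.18 -1.41]
tool shift units [0.014 0.003 0.187]
```

Emit:
{"api": "play_rows", "payload": {"steps": [[0,-0.01,0.01,0,0,-0.12,-1],[0,0,0.03,0,0,-0.05,-1],[0,0,0.03,0,0,0,-1]]}}

```text
time: 16.02
position: [0.6253, -0.0786, 0.1023]
tcp_rot: [0.678, 3.067, 0.003]
ft_force: [1.8, -1.3, -0.3]
grip_width: 0.271
```

```bash
python3 st.py .625 -.0783 .0973
```

```text
t 16.02 p [ 0.6253 -0.0786  0.1023] yawx 155.08 zax [ 0.001  0.002 -1.   ] F [ 1.8 -1.3 -0.3] M [-0.35 -0.36  0.08] w 25.2 q [-0.3   0.49  1.48  0.    1.16 -1.44]
tool shift units [0.006 0.002 0.083]
```

Meshed and sliding freely. I carry on down to the seat.

Emit:
{"api": "play_rows", "payload": {"steps": [[0,-0.01,0.03,0,0,-0.05,-1],[0,0,0.03,0,0,0,-1],[0,0,0.02,0,0,0,-1]]}}

```text
time: 16.4
position: [0.6251, -0.0788, 0.0967]
tcp_rot: [0.666, 3.07, 0.004]
ft_force: [-0.3, 0.5, 4.0]
grip_width: 0.273
```

```bash
python3 st.py .625 -.0783 .0973
```

```text
t 16.4 p [ 0.6251 -0.0788  0.0967] yawx 155.52 zax [ 8.0e-04  2.7e-03 -1.0e+00] F [-0.3  0.5  4. ] M [-0.22 -0.1   0.05] w 25.3 q [-0.3   0.5   1.49  0.    1.15 -1.45]
tool shift units [ 0.005  0.006 -0.01 ]
```

Emit:
{"api": "play_rows", "payload": {"steps": [[0,0,0.015,-0.01,0,0,-1],[0,0,0.015,0,0,0,-1]]}}

```text
time: 16.65
position: [0.6252, -0.0788, 0.0963]
tcp_rot: [0.665, 3.069, 0.006]
ft_force: [-1.5, 0.4, 5.6]
grip_width: 0.274
```

```bash
python3 st.py .625 -.0783 .0973
```

```text
t 16.65 p [ 0.6252 -0.0788  0.0963] yawx 155.53 zax [ 0.0022  0.0037 -1.    ] F [-1.5  0.4  5.6] M [-0.07  0.23  0.05] w 25.5 q [-0.3   0.5   1.49  0.    1.15 -1.45]
tool shift units [ 0.006  0.007 -0.017]
```

Emit:
{"api": "play_rows", "payload": {"steps": [[0,0,0.03,-0.02,0.01,0,-1],[0,0,0.03,0,0,0,-1]]}}

```text
time: 16.9
position: [0.6253, -0.0789, 0.0956]
tcp_rot: [0.665, 3.068, 0.011]
ft_force: [-2.7, 1.2, 10.6]
grip_width: 0.273
```

```bash
python3 st.py .625 -.0783 .0973
```

```text
t 16.9 p [ 0.6253 -0.0789  0.0956] yawx 155.55 zax [ 0.0035  0.0062 -1.    ] F [-2.7  1.2 10.6] M [-0.05  0.64  0.04] w 25.4 q [-0.31  0.5   1.49  0.01  1.15 -1.45]
tool shift units [ 0.009  0.008 -0.029]
```

The rotor sits on the seat: stiffness is about 1 mm per 8 N and z is 16–17 mm below the unmeshed stop. I relieve the load, release and rise.

Emit:
{"api": "play_rows", "payload": {"steps": [[-0.01,0,-0.03,0.02,-0.02,0,-1],[0,0,0,0,0,0,0],[0,0,0,0,0,0,0.3],[0,0,0,0,0,0,0.3],[0,0,0,0,0,0,0.3],[0,0,0,0,0,0,0.3]]}}

```text
time: 17.65
position: [0.6245, -0.0784, 0.0966]
tcp_rot: [0.665, 3.069, 0.007]
ft_force: [0.3, -0.8, -0.6]
grip_width: 0.648
```

```bash
python3 st.py .625 -.0783 .2
```

```text
t 17.65 p [ 0.6245 -0.0784  0.0966] yawx 155.53 zax [ 0.0022  0.0038 -1.    ] F [ 0.3 -0.8 -0.6] M [-0.02 -0.01  0.  ] w 60.3 q [-0.3   0.5   1.49  0.    1.15 -1.45]
tool shift units [-0.008  0.013 -1.723]
```

Emit:
{"api": "play_rows", "payload": {"steps": [[0,0,-0.3,0,0,0,0.3],[0,0,-0.6,0,0,0,0.3],[0,0,-0.7,0,0,0,-1],[0,0,-0.7,0,0,0,-1],[0,0,-0.7,0,0,0,-1],[0.3,0,-0.6,0,0,0.5,-1],[0.6,0,0,0,0,0.5,-1],[0.6,0,0,0,0,0.5,-1]]}}

```text
time: 18.65
position: [0.5457, -0.0352, 0.329]
tcp_rot: [1.016, 2.962, 0.007]
ft_force: [-0.5, 0.1, -0.1]
grip_width: 0.055
```

```bash
python3 st.py
python3 - <<'E'
from h import *
p,d=camera("scene"); np.savez("s6.npz",p=p,d=d); cv2.imwrite("pics/s6.png",p[80:280,180:440,::-1].repeat(3,0).repeat(3,1))
W=cloud("scene",d).reshape(-1,3); m=(np.hypot(W[:,0]-.624,W[:,1]+.077)<.014)&(W[:,2]>.095)&(W[:,2]<.16); print(np.percentile(W[m][:,2],[50,90,98,100]), W[m].mean(0))
E
```

```text
t 18.65 p [ 0.5457 -0.0352  0.329 ] yawx 142.14 zax [ 0.0112  0.0011 -0.9999] F [-0.5  0.1 -0.1] M [-0.03  0.03 -0.01] w 5.1 q [-0.27  0.2   1.35  0.    1.58 -1.18]
[0.11771881 0.12667139 0.12746845 0.12804283] [ 0.62560592 -0.07030714  0.11537308]
```

View pics/s6.png

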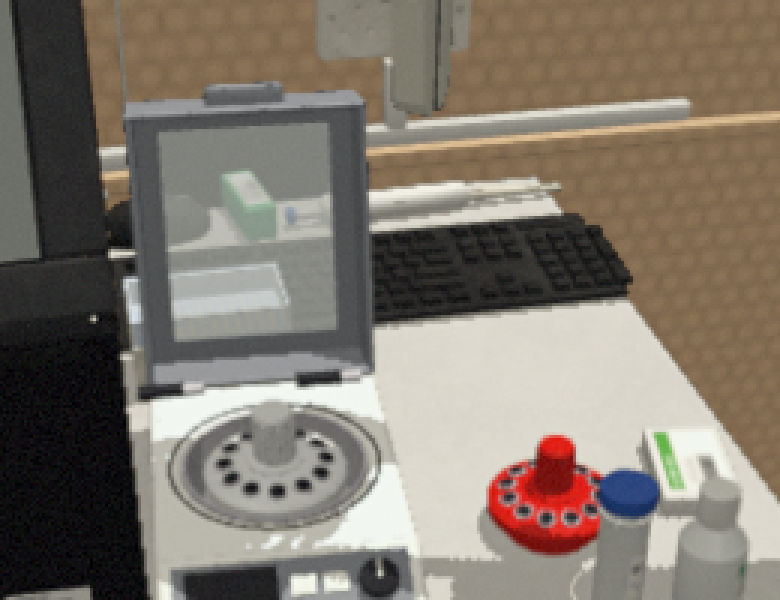

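The rotor is seated: its grip top at crop (273,410) measures z = 0.1275 against 0.128 expected, and the bystanders still stand. Next I bring the shut fingers behind the open lid.

Emit:
{"api": "play_rows", "payload": {"steps": [[0,0,0,0,0,-0.88,-1],[0,0,0,0,0,-0.88,-1],[0,0,0,0,0,-0.88,-1],[0,0,0,0,0,-0.88,-1],[0,0,0,0,0,-0.88,-1],[-0.3,-0.7,0,0,0,0,-1],[-0.3,-0.7,0,0,0,0,-1],[-0.3,-0.7,0,0,0,0,-1]]}}

```text
time: 19.7
position: [0.5993, -0.1556, 0.3469]
tcp_rot: [-0.047, 3.113, -0.004]
ft_force: [-0.3, 0.8, -0.4]
grip_width: 0.004
```

```bash
python3 st.py .611 -.29 .33 180
```

```text
t 19.7 p [ 0.5993 -0.1556  0.3469] yawx -178.27 zax [ 0.028  -0.0019 -0.9996] F [-0.3  0.8 -0.4] M [0.06 0.   0.01] w 0.4 q [-0.44  0.32  1.14  0.01  1.65 -2.04]
tool shift units [-0.12  -2.244  0.291]
turn units [-0.015  0.186  0.201]
```

Emit:
{"api": "play_rows", "payload": {"steps": [[-0.1,-0.75,0,0,0.18,0.2,-1],[0,-0.75,0,0,0,0,-1],[0,-0.75,0,0,0,0,-1],[0,0,0,0,0,0,-1]]}}

```text
time: 20.2
position: [0.607, -0.2977, 0.3513]
tcp_rot: [0.003, 3.138, -0.007]
ft_force: [0.9, -0.3, 0.3]
grip_width: 0.006
```

```bash
python3 st.py .611 -.29 .235 180
```

```text
t 20.2 p [ 0.607  -0.2977  0.3513] yawx 179.87 zax [ 0.0037 -0.0047 -1.    ] F [ 0.9 -0.3  0.3] M [ 0.02 -0.03  0.04] w 0.5 q [-0.62  0.46  0.94 -0.    1.74 -2.19]
tool shift units [-0.059  0.138  1.938]
turn units [-0.031  0.025 -0.015]
```

Emit:
{"api": "play_rows", "payload": {"steps": [[-0.05,0,0.6,-0.03,0.02,0,-1],[0,0,0.6,0,0,0,-1],[0,0,0.5,0,0,0,-1],[0,0,0.15,0,0,0,-1],[0,0.2,0,0,0,0,-1]]}}

```text
time: 20.82
position: [0.612, -0.2832, 0.2447]
tcp_rot: [0.001, 3.133, -0.005]
ft_force: [0.3, 0.2, 0.3]
grip_width: 0.004
```

```bash
python3 st.py .611 -.26 .238 180
```

```text
t 20.82 p [ 0.612  -0.2832  0.2447] yawx 179.97 zax [ 0.0086 -0.0031 -1.    ] F [0.3 0.2 0.3] M [ 0.04  0.08 -0.02] w 0.4 q [-0.6   0.47  1.17  0.    1.5  -2.17]
tool shift units [0.018 0.387 0.111]
turn units [-0.02   0.057 -0.004]
```

Emit:
{"api": "play_rows", "payload": {"steps": [[0.01,0.2,0.1,-0.02,0.05,0,-1],[0,0.2,0,0,0,0,-1],[0,0.2,0,0,0,0,-1],[0,0.2,0,0,0,0,-1]]}}

```text
time: 21.32
position: [0.6136, -0.2329, 0.2444]
tcp_rot: [-0.0, 3.133, -0.01]
ft_force: [0.8, -1.3, 2.2]
grip_width: -0.001
```

```bash
python3 st.py
```

```text
t 21.32 p [ 0.6136 -0.2329  0.2444] yawx -179.98 zax [ 0.009  -0.0067 -0.9999] F [ 0.8 -1.3  2.2] M [-0.26 -0.02  0.04] w -0.1 q [-0.53  0.43  1.22 -0.    1.48 -2.1 ]
```

Emit:
{"api": "play_rows", "payload": {"steps": [[0,0.3,0,-0.02,0.05,0,-1],[0,0.3,0,0,0,0,-1],[0,0.3,0,0,0,0,-1],[0,0.3,0,0,0,0,-1]]}}

```text
time: 21.82
position: [0.6137, -0.1554, 0.2442]
tcp_rot: [-0.0, 3.14, -0.004]
ft_force: [0.2, -1.3, 0.2]
grip_width: 0.002
```

```bash
python3 st.py
```

```text
t 21.82 p [ 0.6137 -0.1554  0.2442] yawx -179.98 zax [ 0.0016 -0.0029 -1.    ] F [ 0.2 -1.3  0.2] M [-0.25 -0.04  0.02] w 0.2 q [-0.42  0.39  1.28 -0.    1.46 -1.99]
```

The lid is at about 62° now. From here I follow its arc.

Emit:
{"api": "play_rows", "payload": {"steps": [[-0.01,0.24,0.06,0,0,0,-1],[-0.01,0.24,0.06,0,0,0,-1],[-0.01,0.21,0.1,0,0,0,-1],[-0.01,0.21,0.1,0,0,0,-1],[-0.01,0.19,0.13,0,0,0,-1],[-0.01,0.19,0.13,0,0,0,-1]]}}

```text
time: 22.58
position: [0.6172, -0.0721, 0.2066]
tcp_rot: [-0.002, 3.141, -0.003]
ft_force: [0.8, -0.5, 0.1]
grip_width: 0.002
```

```bash
python3 st.py
```

```text
t 22.57 p [ 0.6172 -0.0721  0.2066] yawx -179.92 zax [ 8.0e-04 -1.9e-03 -1.0e+00] F [ 0.8 -0.5  0.1] M [-0.15 -0.06 -0.04] w 0.2 q [-0.29  0.39  1.37 -0.    1.37 -1.87]
```

Emit:
{"api": "play_rows", "payload": {"steps": [[-0.01,0.22,0.26,0,0,0,-1],[-0.01,0.13,0.2,0,0,0,-1],[-0.01,0.13,0.2,0,0,0,-1],[0,0.08,0.18,0,0,0,-1],[0,0.08,0.18,0,0,0,-1]]}}

```text
time: 23.2
position: [0.6185, -0.0303, 0.1401]
tcp_rot: [0.003, -3.141, 0.002]
ft_force: [0.4, -0.6, 9.7]
grip_width: 0.004
```

```bash
python3 st.py
```

```text
t 23.2 p [ 0.6185 -0.0303  0.1401] yawx -179.89 zax [-8.e-04 -1.e-03 -1.e+00] F [ 0.4 -0.6  9.7] M [-0.61 -0.13  0.  ] w 0.4 q [-0.23  0.44  1.47 -0.    1.23 -1.8 ]
```

The force rises to about 10 N with the tip at z 0.140, exactly the shut lid's height. I press a trifle more, then lift away and look.

Emit:
{"api": "play_rows", "payload": {"steps": [[0,0,0.02,0,0,0,-1],[0,0,0.01,0,0,0,-1],[0,0,-0.3,0,0,0,-1],[0,0,-0.6,0,0,0,-1],[0.3,0.3,-0.6,0,0,0,-1],[0.6,0.5,-0.5,0,0,0,-1],[0.6,0.6,0,0,0,0,-1],[0.6,0.6,0,0,0,0,-1]]}}

```text
time: 24.2
position: [0.4908, 0.0892, 0.2601]
tcp_rot: [-0.009, -3.139, 0.003]
ft_force: [-0.3, 0.4, 0.0]
grip_width: 0.004
```

Emit:
{"api": "play_rows", "payload": {"steps": [[0.2,0.7,0,0,0,0,-1],[0.2,0.7,0,0,0,0,-1],[0.2,0.7,0,0,0,0,-1],[0.2,0.7,0,0,0,0,-1],[0.2,0.7,0,0,0,0,-1],[0,0,0,0,0,0,-1]]}}

```text
time: 24.95
position: [0.4269, 0.3066, 0.2583]
tcp_rot: [-0.009, -3.14, 0.005]
ft_force: [0.5, -0.3, 0.8]
grip_width: 0.003
```

```bash
python3 st.py
python3 - <<'E'
from h import *
ax=np.array([.6237,-.0772]); yaw=np.deg2rad(-93.3); e=np.array([np.cos(yaw),np.sin(yaw)]); f=np.array([-e[1],e[0]])
for n in("scene","top"):
    p,d=camera(n); cv2.imwrite(f"pics/{n}7.png",p[:,:,::-1])
    W=cloud(n,d).reshape(-1,3); dd=W[:,:2]-ax; u=dd@e; v=dd@f
    # frame strips of the lid top near sides, by u
    for a,b in((-.09,-.07),(-.03,0),(.03,.06)):
        q=(u>a)&(u<b)&(abs(v)>.06)&(abs(v)<.072)&(W[:,2]>.06)&(W[:,2]<.2); print(n,a,q.sum(),np.percentile(W[q][:,2],[20,50,80]).round(4) if q.sum() else '')
    for nm,c,h in(("tube",(.44,.026),.117),("bottle",(.37,.008),.09),("tip",(.625,-.32),.074)):
        q=(np.hypot(W[:,0]-c[0],W[:,1]-c[1])<.03)&(W[:,2]>h-.012); print(nm,q.sum(),np.median(W[q],0).round(3) if q.sum() else '')
E
```

```text
t 24.95 p [0.4269 0.3066 0.2583] yawx 179.68 zax [-0.002  -0.0033 -1.    ] F [ 0.5 -0.3  0.8] M [ 0.01 -0.03  0.04] w 0.3 q [ 0.41  0.19  1.52 -0.    1.43 -1.15]
scene -0.09 112 [0.1377 0.1385 0.1394]
scene -0.03 129 [0.1378 0.1385 0.1391]
scene 0.03 112 [0.1377 0.1384 0.1392]
tube 273 [0.439 0.034 0.115]
bottle 140 [0.37  0.014 0.086]
tip 311 [ 0.625 -0.316  0.072]
top -0.09 114 [0.1394 0.1406 0.1419]
top -0.03 172 [0.1401 0.1412 0.1425]
top 0.03 176 [0.14   0.141  0.1424]
tube 250 [0.435 0.027 0.118]
bottle 130 [0.367 0.008 0.09 ]
tip 548 [ 0.625 -0.319  0.075]
```

View pics/scene7.png

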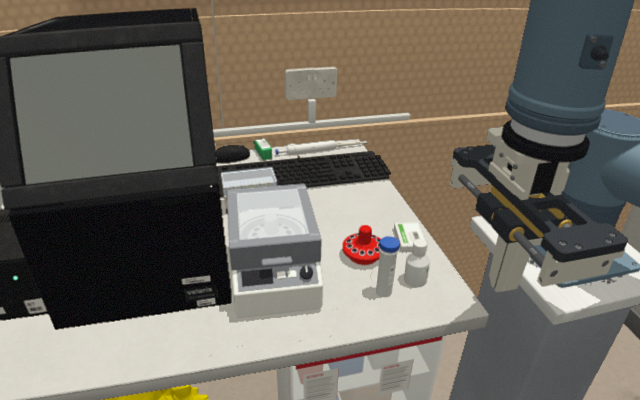

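View pics/top7.png

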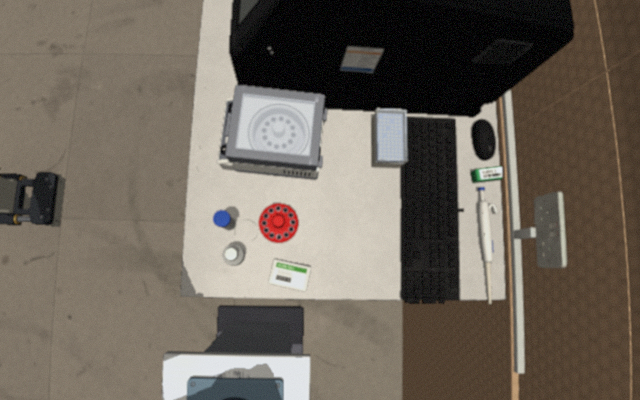

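The lid lies flat: its top is level front to back at 0.1385 m in the scene camera and 0.141 m in the top camera, against 0.140 expected. The rotor shows through the window at (280,130) in the top view. Tube (223,218), bottle (233,253) and tip box (390,138) are at their old pixels, and the arm is well clear.

```bash
python3 -c "
from rig import *
print(job_done())"
```

```text
the job is handed in; nothing more can be done
None
```

The rotor is fitted on the spindle and fully home, the lid is shut, and I handed the job in at about 25 s of the 72 s allowed. `job_done()` gave no verdict.

- **Lid clearance:** I first pushed the open lid gently back from about 1.64 to about 1.78 rad. Otherwise the gripper body would not have had room to turn over the bowl.
- **Fitting the rotor:** I picked the bare aluminium rotor up by its grip and lowered it until it stopped on the unmeshed splines. Rocking it under about 5 to 10 N, +12° and then back the other way, brought the splines into mesh at about -25°. It then slid down to the seat, where I pressed it with about 13 N, well under the 35 N limit.
- **Closing the lid:** I pushed it shut from behind with the closed fingers, following its arc, and backed the arm clear.

**Last checks:**
- **Rotor height:** before the lid was shut, the rotor's grip top measured 0.1275 m against 0.128 m expected.
- **Lid:** its top is level front to back, at 0.1385 m in one camera and 0.141 m in the other. The expected height is 0.140 m, and the difference is within the calibration error.
- **Bystanders:** the tube, bottle and tip box stand where they were.

No check failed. The forces above are readings at the end of each call, so brief peaks within a call would not show.

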